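# Lock the open cam joint of a flat-pack cabinet

### The job

Of the two flat-pack joints on the bench, one still has a gap between its board and its upright panel. Take the broad-bladed screwdriver out of its stand, put its blade into the slot of that joint's cam disc and turn it clockwise until the cam has drawn the panel up tight against the board, then stand the screwdriver back in its stand, upright.

Things in the scene. Friction and masses are not known exactly. Their poses are not given: they have to be found in the camera images.
- driver_grip (a point): Handle centre of the loose 0.2 kg broad screwdriver, upright in its stand, z up. Black paddle handle 38 mm (x) by 24 mm (y), 60 mm tall: pinch the 24 mm. Below it a round guard 56 mm across, 30 to 36 mm below this point, a 12 mm shank and a flat blade 26 mm wide (x), 4 mm thick (y), its tip 102 mm below this point. Handle and blade are wide the same way; a half turn changes nothing.
- cam_slot (a point): Centre of the top of the open joint's steel cam disc (50 mm wide), 28 mm above the table, 2 mm sunk in a fixed white board 110x130x30 mm. x: along its slot, turns with it; z up. Slot: 18 mm deep, 18 mm wide at the top, sloping in to 8 mm from 10 mm depth, ends open in a 53 mm hole. Turns clockwise from above 1.2 rad to a stop, about 0.2 N m; with the blade's play turn the driver 1.3 to 1.4 rad.
- open_joint_panel (a joint): How far the cam has drawn in the open joint's white upright panel (18 x 130 mm, 70 mm tall), in m: near 0 at the start (12 mm gap to the board, bolt seen in it), 0.012 when tight. Its face is 48 mm (open) to 36 mm (tight) from the cam's centre, where the slot points at the start. It moves 10 mm per rad of the cam. The joint without a gap is locked already.
- holder_mouth (a point): Centre of the hole in the top of the screwdriver's stand, a fixed grey stand 84 x 84 mm, 80 mm tall, open at front and back. The hole, 40 mm across, goes through the 12 mm top plate; this point is level with the plate's top, z up. The screwdriver hangs in it upright, its guard resting on the plate, its handle's centre then 36 mm above this point. Any yaw will do.
Mind the look-alikes: they are no part of the job. What is shaped like the part that bears driver_grip but green or red is not meant.

How it is judged:
On the way, in this order (a step that is already met when the one before it is completed fails the run):
1. the screwdriver's blade is in the slot of the open joint's cam, before the panel has been drawn in (horizontal distance between driver_grip and cam_slot below 0.015 m and z of driver_grip in the frame of cam_slot below 0.095 m and angle between driver_grip's own z axis and vertical below 0.26 rad and value of joint open_joint_panel below 0.005 m), for 0.1 s.
2. the cam has drawn the panel in (10 mm or more) with the blade in its slot (horizontal distance between driver_grip and cam_slot below 0.02 m and z of driver_grip in the frame of cam_slot below 0.098 m and value of joint open_joint_panel above 0.01 m), for 0.1 s.
At the end, for the whole second after the job is handed in: The panel of the open joint is drawn in by at least 10 of its 12 mm, and the broad-bladed screwdriver stands in its stand: handle's centre within 15 mm of the hole's axis and 26 to 46 mm above the plate, upright within 10 degrees (value of joint open_joint_panel above 0.01 m and horizontal distance between driver_grip and holder_mouth below 0.015 m and z of driver_grip in the frame of holder_mouth between 0.026 and 0.046 m and angle between driver_grip's own z axis and vertical below 0.17 rad); the robot touches nothing.
It also fails if it takes over 61 s, if anything falls off the work surface, if the arm or the gripper's body presses on something with over 40 N, if the wrist force passes 120 N, or if a joint passes its speed limit or range.

### The arm

A 6-joint arm with a two-finger parallel gripper is mounted at the origin on the work surface. World frame = base frame: x ahead of the robot, y to its left, z up, the work surface at z = 0. Lengths are in m, angles in rad, forces in N, time in s.
With the tool pointing down it reaches from about 0.35 to 0.8 m from the base axis. Payload 7.3 kg.
Tool frame: the origin (TCP) lies between the finger pads; the fingertips stand robot.tip_extent ahead of it and the grasp point (between the pads) is the TCP (robot.tip_extent is the distance from the TCP to the fingertips, in m); z points along the fingers, y is the direction in which the jaws open and shut (so a half turn about z gives the same grasp; the last joint's range is limited). The gripper opens to 85 mm and grips with 20 to 120 N. Pads are 22 mm wide; open, the fingers measure 114 mm over their backs; the gripper's body (76 mm by 85 mm) begins 54 mm behind the grasp point. The pads swing forward as they close: fully open they stand 13 mm farther back than shut.
Start: joints at [-1.451, 0.342, 1.524, -0, 1.275, -0.146], TCP at [0.138, -0.507, 0.216] pointing down, gripper open.
Joint ranges: [-2.53, 2.53], [-0.77, 2.02], [0.04, 2.7], [-1, 4.14], [0.28, 2.66], [-3.11, 3.11]. Speed limits (rad/s): [2.57, 2.57, 3.14, 3.14, 3.14, 3.14].

### API

Orientations are given as a rotation vector (axis times angle).
In Python, from cell import telemetry, get_image, robot, spot_in gives the robot as it stands.
- The arm moves only by the tool send_rows, never from a script. Its argument "steps" is a list of rows, each a list of 3 entries, a list of its own where there are three numbers: the shift along the tool's x, y, z normalised to -1 to 1, where 1 is 200 mm, then the turn, a rotation vector about the tool's x, y, z normalised to -1 to 1, where 1 is 90 degrees, then the opening, from -1 (shut) to 1 (fully open), so that 0 is half open. A call has 1 to 8 rows; each row is the pose to reach, as a shift and turn from the pose measured when the call began, along the tool's axes at that moment; what a row does not reach only later rows make up. A row lasts 1/12 s, in which the tool goes at most 41.7 mm and 7.16 degrees, less where a joint would pass 70% of its speed; a pose out of reach is approached as far as the arm can. A call with a number of a shift or a turn outside -1 to 1 is refused whole. A call with a gripper value outside its range is refused whole. The fingers move at their own pace and stop on an object; the grip force is fixed at half the most. Time passes only in rows, so rows that repeat a pose let the fingers close. It gives the time, the measured TCP pose, the force and the opening at its end, in the units of the state.
- telemetry.read_state(): the state, without advancing time (a new reading comes with each control period).
- get_image(name): name is "scene" or "top" or "wrist"; returns a dict with "pixels" (400x640x3 uint8, blue, green, red), "K" (3x3 intrinsics, pixels), "k1" (the pictures are not rectified: a ray, as slopes to the right and down, at radius r is drawn at 1 + k1 r^2 times it, then the intrinsics apply), "world_from_camera" (4x4, takes a point from camera to world coordinates). Camera axes: x right, y down, z forward; pixel columns grow to the right and rows downward; lengths in m; the calibration is good to about 2 mm. A picture is of the moment at which its call begins. There is no depth.
- robot.finish_job(): hands the job in, once; it reports no verdict.
Trained networks look in a picture, given as the dict that the camera call returned (one of the last four; its "shot" number tells which), for a name from the list of things; names that differ only in an ending like _2 or _b are one class to them, and where a whole thing is asked for, a point or a joint stands for the part that bears it (a point fixed in the world has none). Each returns a list of dicts, best first, with "confidence" (0 to 1); they miss things now and then, are a little off and sometimes report something else, mostly with a low value. They report only what shows in the picture. A call takes as long as a camera call. They do not tell look-alikes from the thing itself.
- spot_in(picture, thing): "box" ([centre column, centre row, width, height] as shares, 0 to 1, of the picture: columns of its width, rows of its height, round what is visible of it).
The state is a dict: "time_s": time; "joints": joint angles; "qd": joint speeds; "joint_torque": joint torques, N m; "tcp_pos": TCP position; "tcp_rot": TCP orientation; "wrist_force": force on the tool from outside, world axes, zero at the start; "moment": the same for the moment, N m; "grip_width": opening from 0.0 (shut) to 1.0 (fully open).
Only numpy, scipy, OpenCV 4.12 (cv2) and the standard library are available. Lean on these libraries where they do the work, as an engineer would, in place of code of your own. Each camera call takes 0.05 s, during which the arm holds its last target. There are 200 camera calls.

## Working session

There is one attempt and no reset: what is moved stays moved. The work goes in short steps, Python scripts to look and compute and a tool call to move; the robot and the scene stay as the last step left them, time stands still between calls to the robot, and variables do not carry over. Pictures are saved under pics/ and viewed, about 8 in all and at most 12, crops included, and the job is handed in when it is done.

Besides the shell and the picture viewer there is one more tool, called after "Request:" in YAML: its name, and indented under it one key for each argument. send_rows: Moves the arm, as the interface text tells. Scaled input: -1 to 1 covers 200 mm each way for a shift and 90 degrees each way for a turn. Its arguments: {"type":"object","properties":{"steps":{"type":"array"}},"required":["steps"]}

```bash
mkdir -p pics; cat > h.py <<'E'
import numpy as np, cv2
from scipy.spatial.transform import Rotation as R
from cell import telemetry, get_image, robot, spot_in
def ray(im,u,v):
    K=np.array(im["K"]);k=im["k1"]
    d=np.array([(u-K[0,2])/K[0,0],(v-K[1,2])/K[1,1]]);s=d.copy()
    for _ in range(20): s=d/(1+k*(s@s))
    T=np.array(im["world_from_camera"]);return T[:3,3],T[:3,:3]@np.array([s[0],s[1],1])
def onz(im,u,v,z):
    o,d=ray(im,u,v);return o+d*(z-o[2])/d[2]
def proj(im,p):
    T=np.linalg.inv(np.array(im["world_from_camera"]));c=T[:3,:3]@np.array(p)+T[:3,3];s=c[:2]/c[2];s=s*(1+im["k1"]*(s@s))
    K=np.array(im["K"]);return K[0,0]*s[0]+K[0,2],K[1,1]*s[1]+K[1,2]
def spots(im,n):
    for r in spot_in(im,n)[:5]:
        b=np.array(r["box"])*[640,400,640,400];print(n,round(r["confidence"],2),b.round(1))
E
cat > a.py <<'E'
from h import *
s=telemetry.read_state();print(s["time_s"],s["tcp_pos"],s["tcp_rot"],s["grip_width"],robot.tip_extent)
ims=[]
for n in("scene","top"):
    im=get_image(n);print(n,np.array(im["world_from_camera"]).round(3).tolist());cv2.imwrite(f"pics/{n}0.png",im["pixels"])
    for t in("driver_grip","cam_slot","open_joint_panel","holder_mouth"):spots(im,t)
E
python3 a.py
```

```text
0.0 [ 0.13786745 -0.50612326  0.21562582] [-3.11232643e+00 -4.16102899e-01 -9.39111016e-06] 1.0014062102998056 0.019
scene [[-0.403, 0.614, -0.679, 1.184], [0.915, 0.26, -0.308, 0.274], [-0.012, -0.745, -0.667, 0.765], [0.0, 0.0, 0.0, 1.0]]
driver_grip 0.84 [297.1 237.2  27.2  51.3]
driver_grip 0.83 [333.  250.4  24.   51.3]
driver_grip 0.81 [371.6 191.1  24.6  49.6]
driver_grip 0.76 [344.3 203.2  22.1  34.9]
cam_slot 0.65 [231.6 217.8  21.6  13.7]
open_joint_panel 0.86 [234.9 200.2  56.9  28.8]
holder_mouth 0.64 [344.3 228.5  55.4  53.2]
top [[0.007, -0.99, 0.143, 0.373], [-1.0, -0.01, -0.019, -0.01], [0.02, -0.143, -0.99, 0.899], [0.0, 0.0, 0.0, 1.0]]
driver_grip 0.95 [332.8 147.9  28.4  33.8]
driver_grip 0.8 [279.9 256.1  25.5  28.6]
driver_grip 0.79 [286.2 149.   25.2  25.8]
driver_grip 0.71 [354.7 194.2  23.   22.9]
driver_grip 0.7 [294.4 203.4  27.8  24.5]
cam_slot 0.66 [428.5 196.6  66.9  28.1]
cam_slot 0.65 [421.2 174.7  21.8  26.2]
open_joint_panel 0.98 [427.8 196.9  68.9  24.6]
holder_mouth 0.93 [296.8 203.2  39.8  49.6]
```

```bash
python3 -c "
import cv2
t=cv2.imread('pics/top0.png');s=cv2.imread('pics/scene0.png')
cv2.imwrite('pics/t1.png',cv2.resize(t[90:340,200:520],None,fx=2.4,fy=2.4,interpolation=2))
cv2.imwrite('pics/s1.png',cv2.resize(s[120:320,160:420],None,fx=3,fy=3,interpolation=2))"
```

```text
(no output)
```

View pics/t1.png

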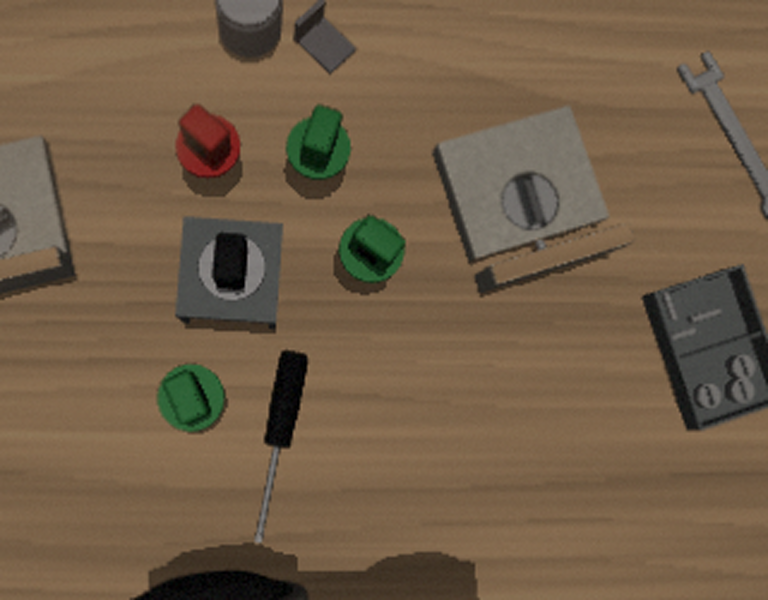

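View pics/s1.png

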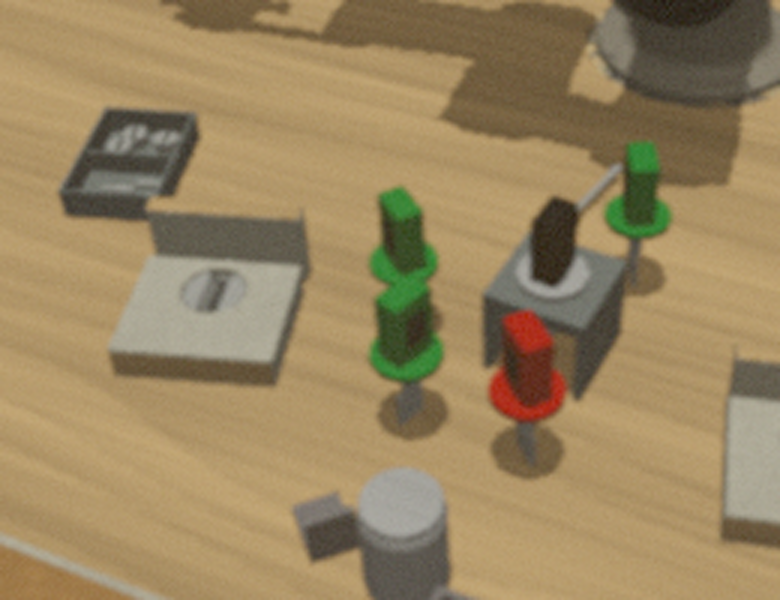

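The wanted driver is the black one, in the grey stand at top (296,199). The look-alikes are green at (334,147), (355,190) and (279,255), red at (287,146), and a small black driver lying at (319,256). The open joint's cam is at about (421,173): its bolt shows in the gap at (425,191). The left joint has no gap.

```bash
cat > b.py <<'E'
from h import *
im=get_image("top"); f=lambda x,y,z:onz(im,200+x/2.4,90+y/2.4,z).round(4)
print("guard",f(232,266,.086),"handle top ",f(231,245,.146))
print("handle top corners?",f(218,234,.146),f(246,236,.146),f(216,285,.09))
print("stand",[f(*p,.08) for p in((184,217),(282,224),(276,327),(178,319))])
for n,x,y in(("g1",322,125),("g2",375,235),("g3",190,392),("r",205,125)):print(n,f(x,y,.146-.03))
print("cam",f(530,200,.028),"slot",f(525,175,.028),f(540,228,.028))
print("board",[f(*p,.03) for p in((437,148),(570,108),(607,215),(473,258))])
print("panel",[f(*p,.07) for p in((482,283),(632,235))])
s=telemetry.read_state();M=R.from_rotvec(s["tcp_rot"]).as_matrix();print(M.round(3))
E
python3 b.py
```

```text
guard [0.4798 0.0185 0.086 ] handle top  [0.4883 0.0174 0.146 ]
handle top corners? [0.4968 0.0276 0.146 ] [0.4954 0.0059 0.146 ] [0.4633 0.0313 0.09  ]
stand [array([0.5218, 0.0598, 0.08  ]), array([ 0.5167, -0.0229,  0.08  ]), array([ 0.4298, -0.0186,  0.08  ]), array([0.4357, 0.0629, 0.08  ])]
g1 [ 0.5931 -0.0545  0.116 ]
g2 [ 0.5022 -0.0974  0.116 ]
g3 [0.3755 0.0491 0.116 ]
r [0.5919 0.0413 0.116 ]
cam [ 0.5505 -0.2491  0.028 ] slot [ 0.5737 -0.2452  0.028 ] [ 0.5248 -0.2576  0.028 ]
board [array([ 0.5972, -0.1642,  0.03  ]), array([ 0.6374, -0.2892,  0.03  ]), array([ 0.5372, -0.3197,  0.03  ]), array([ 0.4964, -0.1951,  0.03  ])]
panel [array([ 0.4693, -0.1939,  0.07  ]), array([ 0.5123, -0.327 ,  0.07  ])]
[[ 0.965  0.263 -0.   ]
 [ 0.263 -0.965 -0.   ]
 [-0.     0.    -1.   ]]
```

```bash
cat > go.py <<'E'
from h import *
import sys
# usage: go.py x y z yaw_deg [n] : prints shift/turn units; n = fraction steps
x,y,z,yaw=map(float,sys.argv[1:5])
s=telemetry.read_state();M=R.from_rotvec(s["tcp_rot"]);p=np.array(s["tcp_pos"])
t=R.from_euler("z",yaw,degrees=True)*R.from_matrix(np.diag([1.,-1,-1]))
d=M.inv().apply(np.array([x,y,z])-p)/.2;r=(M.inv()*t).as_rotvec()/(np.pi/2)
x=M.as_matrix()[:,0]
print("t",round(s["time_s"],2),"pos",p.round(4),"yaw",np.degrees(np.arctan2(x[1],x[0])).round(2),"F",np.round(s["wrist_force"],1),"M",np.round(s["moment"],2),"w",round(s["grip_width"],3),"q6",round(s["joints"][5],3))
print("shift",d.round(4),"turn",r.round(4),"rows",(np.linalg.norm(d)*200/41.7).round(1),(np.linalg.norm(r)*90/7.16).round(1))
E
python3 go.py 0.478 0.019 0.27 0
```

```text
t 0.55 pos [ 0.1379 -0.5066  0.2163] yaw 15.23 F [ 0.1 -0.7  0.8] M [0.02 0.02 0.03] w 0.998 q6 -0.146
shift [ 2.331  -2.0888 -0.2686] turn [0.     0.     0.1692] rows 15.1 2.1
```

Request:
send_rows:
  steps:
    - [[0.3, -0.27, -0.2], [0, 0, 0], 1]
    - [[0.9, -0.8, -0.27], [0, 0, 0], 1]
    - [[0.9, -0.8, -0.27], [0, 0, 0], 1]
    - [[0.9, -0.8, -0.27], [0, 0, 0], 1]
    - [[0.9, -0.8, -0.27], [0, 0, 0], 1]
    - [[0.9, -0.8, -0.27], [0, 0, 0], 1]
    - [[0.9, -0.8, -0.27], [0, 0, 0], 1]

```text
time_s: 1.13
tcp_pos: [0.2725, -0.3002, 0.272]
tcp_rot: [3.112, 0.425, 0.005]
wrist_force: [0.3, 0.3, -0.1]
grip_width: 0.996
```

Request:
send_rows:
  steps:
    - [[0.8, -0.72, 0], [0, 0, 0], 1]
    - [[0.8, -0.72, 0], [0, 0, 0], 1]
    - [[0.8, -0.72, 0], [0, 0, 0], 1]
    - [[0.8, -0.72, 0], [0, 0, 0], 1]
    - [[0.8, -0.72, 0], [0, 0, 0], 1]
    - [[0.8, -0.72, 0], [0, 0, 0], 1]
    - [[0.8, -0.72, 0], [0, 0, 0], 1]

```text
time_s: 1.72
tcp_pos: [0.3892, -0.1162, 0.2723]
tcp_rot: [3.111, 0.432, 0.006]
wrist_force: [0.4, -1.0, -0.7]
grip_width: 1.002
```

```bash
python3 go.py 0.478 0.019 0.27 0
```

```text
t 1.72 pos [ 0.3892 -0.1162  0.2723] yaw 15.82 F [ 0.4 -1.  -0.7] M [0.06 0.04 0.06] w 1.002 q6 0.814
shift [ 0.6114 -0.5295  0.013 ] turn [ 0.0003 -0.0023  0.1758] rows 3.9 2.2
```

Request:
send_rows:
  steps:
    - [[0.61, -0.53, 0], [0, 0, 0.176], 1]
    - [[0.61, -0.53, 0], [0, 0, 0.176], 1]
    - [[0.61, -0.53, 0], [0, 0, 0.176], 1]
    - [[0.61, -0.53, 0], [0, 0, 0.176], 1]
    - [[0.61, -0.53, 0], [0, 0, 0.176], 1]
    - [[0.61, -0.53, 0], [0, 0, 0.176], 1]
    - [[0.61, -0.53, 0], [0, 0, 0.176], 1]
    - [[0.61, -0.53, 0], [0, 0, 0.176], 1]

```text
time_s: 2.38
tcp_pos: [0.4772, 0.0176, 0.2725]
tcp_rot: [3.141, -0.002, 0.005]
wrist_force: [0.3, 0.8, 0.0]
grip_width: 0.996
```

```bash
python3 go.py 0.478 0.019 0.27 0; python3 - <<'E'
from h import *
im=get_image("wrist");print(np.array(im["world_from_camera"]).round(3).tolist());cv2.imwrite("pics/w1.png",im["pixels"])
spots(im,"driver_grip");spots(im,"holder_mouth");print(proj(im,(.478,.019,.086)),proj(im,(.478,.019,.146)))
E
```

```text
t 2.38 pos [0.4772 0.0176 0.2725] yaw -0.09 F [0.3 0.8 0. ] M [-0.02 -0.02 -0.01] w 0.996 q6 1.449
shift [ 0.0041 -0.0072  0.0124] turn [ 0.0004 -0.0018 -0.001 ] rows 0.1 0.0
[[-0.002, -0.961, -0.275, 0.547], [-1.0, 0.002, -0.0, 0.017], [0.001, 0.275, -0.961, 0.43], [0.0, 0.0, 0.0, 1.0]]
driver_grip 0.89 [317.1 174.4  45.   54.7]
driver_grip 0.81 [416.9 156.8  59.2  52.6]
driver_grip 0.73 [292.6 254.8  41.6  57.7]
driver_grip 0.69 [294.9  74.8  49.2  50.6]
driver_grip 0.6 [514.6 111.4  41.8  38.7]
holder_mouth 0.85 [317.5 169.2  72.6  76.3]
holder_mouth 0.37 [315.9 175.2  44.6  55.7]
(np.float64(317.3425144087026), np.float64(172.5158678081535)) (np.float64(317.0481728234215), np.float64(184.1634074699766))
```

View pics/w1.png

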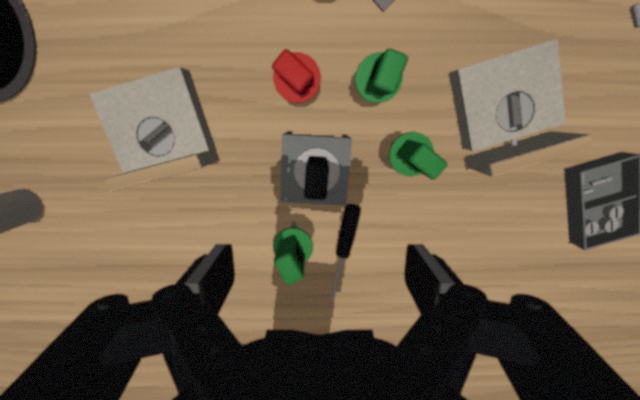

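The wrist view shows the black handle in the stand at (316,177), between red (296,73) and green (389,72), (416,157), (290,257). I'll measure its yaw and position, and the slot's direction.

```bash
python3 - <<'E'
from h import *
im=get_image("wrist");p=im["pixels"]
g=p.max(2)
m=np.zeros_like(g);m[140:212,290:345]=(g[140:212,290:345]<38)*255
n,l,st,c=cv2.connectedComponentsWithStats(m);i=1+st[1:,4].argmax();print(st[i],c[i])
pts=np.argwhere(l==i)[:,::-1].astype(np.float32);print(cv2.minAreaRect(pts))
# lower face columns per row
for r in range(156,202,4):
  q=pts[pts[:,1]==r][:,0]
  if len(q):print(r,q.min(),q.max(),end='; ')
h=cv2.inRange(p[145:200,285:350],(95,95,95),(255,255,255));w=np.argwhere(h)[:,::-1];print("guard",w.min(0)+[285,145],w.max(0)+[285,145])
cv2.imwrite("pics/w2.png",np.hstack([cv2.resize(p[120:220,260:370],(440,400),interpolation=2),cv2.resize(p[65:165,465:575],(440,400),interpolation=2)])[:, :800])
E
```

```text
[304 157  24  43 854] [316.31498829 178.7704918 ]
((316.3276062011719, 178.0689697265625), (22.256189346313477, 41.439693450927734), 4.763641834259033)
160 309.0 325.0; 164 308.0 327.0; 168 307.0 327.0; 172 307.0 327.0; 176 306.0 327.0; 180 306.0 326.0; 184 306.0 326.0; 188 305.0 326.0; 192 304.0 326.0; 196 305.0 326.0; guard [285 145] [349 185]
```

View pics/w2.png

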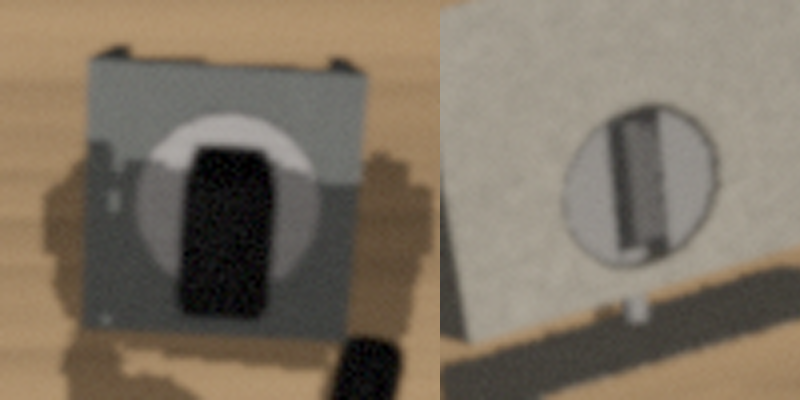

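```bash
python3 go.py 0.480 0.0193 0.119 -4.5
```

```text
t 2.58 pos [0.4774 0.0178 0.2728] yaw -0.13 F [0.2 0.5 0.6] M [-0.03 -0.09 -0.01] w 0.998 q6 1.45
shift [ 0.0102 -0.0075  0.7693] turn [ 0.0001 -0.0025  0.0486] rows 3.7 0.6
```

Request:
send_rows:
  steps:
    - [[0.011, -0.008, 0.1], [0, -0.002, 0.049], 1]
    - [[0.011, -0.008, 0.25], [0, -0.002, 0.049], 1]
    - [[0.011, -0.008, 0.4], [0, -0.002, 0.049], 1]
    - [[0.011, -0.008, 0.55], [0, -0.002, 0.049], 1]
    - [[0.011, -0.008, 0.68], [0, -0.002, 0.049], 1]
    - [[0.011, -0.008, 0.77], [0, -0.002, 0.049], 1]
    - [[0.011, -0.008, 0.77], [0, -0.002, 0.049], 1]
    - [[0.011, -0.008, 0.77], [0, -0.002, 0.049], 1]

```text
time_s: 3.25
tcp_pos: [0.4798, 0.0189, 0.1188]
tcp_rot: [3.139, -0.126, -0.001]
wrist_force: [0.5, -0.6, 0.5]
grip_width: 1.0
```

Request:
send_rows:
  steps:
    - [[0, 0, 0], [0, 0, 0], -1]
    - [[0, 0, 0], [0, 0, 0], -1]
    - [[0, 0, 0], [0, 0, 0], -1]
    - [[0, 0, 0], [0, 0, 0], -1]
    - [[0, 0, 0], [0, 0, 0], -1]
    - [[0, 0, 0], [0, 0, 0], -1]
    - [[0, 0, 0], [0, 0, 0], -1]
    - [[0, 0, 0], [0, 0, 0], -1]

```text
time_s: 3.92
tcp_pos: [0.4803, 0.0192, 0.1196]
tcp_rot: [-3.139, 0.126, -0.001]
wrist_force: [-0.9, 2.6, 5.8]
grip_width: 0.263
```

```bash
python3 go.py 0.480 0.0193 0.23 -4.5
```

```text
t 3.92 pos [0.4803 0.0192 0.1196] yaw -4.58 F [-0.9  2.6  5.8] M [ 0.3   0.16 -0.03] w 0.263 q6 1.531
shift [-0.0009 -0.0006 -0.5521] turn [-0.0002 -0.0005 -0.0009] rows 2.6 0.0
```

Request:
send_rows:
  steps:
    - [[0, 0, -0.1], [0, 0, 0], -1]
    - [[0, 0, -0.25], [0, 0, 0], -1]
    - [[0, 0, -0.4], [0, 0, 0], -1]
    - [[0, 0, -0.55], [0, 0, 0], -1]
    - [[0, 0, -0.7], [0, 0, 0], -1]
    - [[0, 0, -0.8], [0, 0, 0], -1]
    - [[0, 0, -0.8], [0, 0, 0], -1]
    - [[0, 0, -0.8], [0, 0, 0], -1]

```text
time_s: 4.58
tcp_pos: [0.4802, 0.0191, 0.2797]
tcp_rot: [-3.139, 0.126, -0.003]
wrist_force: [-0.8, -0.2, -3.0]
grip_width: 0.259
```

```bash
python3 go.py 0.505 -0.262 0.28 16
```

```text
t 4.58 pos [0.4802 0.0191 0.2797] yaw -4.58 F [-0.8 -0.2 -3. ] M [-0.07  0.01 -0.06] w 0.259 q6 1.531
shift [ 0.2359  1.3912 -0.0015] turn [ 1.000e-04 -1.200e-03 -2.287e-01] rows 6.8 2.9
```

Request:
send_rows:
  steps:
    - [[0.05, 0.2, 0], [0, 0, 0], -1]
    - [[0.1, 0.4, 0], [0, 0, -0.04], -1]
    - [[0.12, 0.55, 0], [0, 0, -0.1], -1]
    - [[0.12, 0.7, 0], [0, 0, -0.14], -1]
    - [[0.12, 0.7, 0], [0, 0, -0.14], -1]
    - [[0.12, 0.7, 0], [0, 0, -0.14], -1]

```text
time_s: 5.08
tcp_pos: [0.4919, -0.1234, 0.2772]
tcp_rot: [-3.132, -0.214, 0.004]
wrist_force: [-0.0, 0.7, -2.6]
grip_width: 0.261
```

```bash
python3 go.py 0.505 -0.262 0.28 16
```

```text
t 5.08 pos [ 0.4919 -0.1234  0.2772] yaw 7.82 F [-0.   0.7 -2.6] M [ 0.    0.   -0.06] w 0.261 q6 1.037
shift [-0.0293  0.6957 -0.0155] turn [-0.0015  0.0013 -0.0909] rows 3.3 1.1
```

Request:
send_rows:
  steps:
    - [[-0.01, 0.2, -0.01], [0, 0, -0.04], -1]
    - [[-0.02, 0.4, -0.015], [0, 0, -0.09], -1]
    - [[-0.03, 0.6, -0.015], [0, 0, -0.09], -1]
    - [[-0.03, 0.7, -0.015], [0, 0, -0.09], -1]
    - [[-0.03, 0.7, -0.015], [0, 0, -0.09], -1]
    - [[-0.03, 0.7, -0.015], [0, 0, -0.09], -1]

```text
time_s: 5.58
tcp_pos: [0.5047, -0.2622, 0.278]
tcp_rot: [-3.106, -0.432, 0.007]
wrist_force: [-0.3, 1.5, -2.4]
grip_width: 0.262
```

```bash
python3 go.py 0.55 -0.249 0.16 16; python3 - <<'E'
from h import *
im=get_image("wrist");cv2.imwrite("pics/w3.png",im["pixels"]);spots(im,"cam_slot");print(proj(im,(.5505,-.2491,.028)));spots(im,"driver_grip")
E
```

```text
t 5.58 pos [ 0.5047 -0.2622  0.278 ] yaw 15.84 F [-0.3  1.5 -2.4] M [ 0.   -0.04 -0.02] w 0.262 q6 0.68
shift [0.2382 0.0015 0.589 ] turn [-0.0037  0.0023 -0.0018] rows 3.0 0.1
cam_slot 0.88 [318.7 126.2  37.7  36.3]
(np.float64(319.70787109559996), np.float64(128.70191747856532))
driver_grip 0.9 [156.   48.3  78.8  53.4]
driver_grip 0.83 [183.  140.   66.4  52.9]
driver_grip 0.76 [ 61.2 206.6  95.2  50.5]
driver_grip 0.76 [68.1 29.8 98.  54.3]
driver_grip 0.68 [318.7 234.6  76.7 117.3]
```

View pics/w3.png

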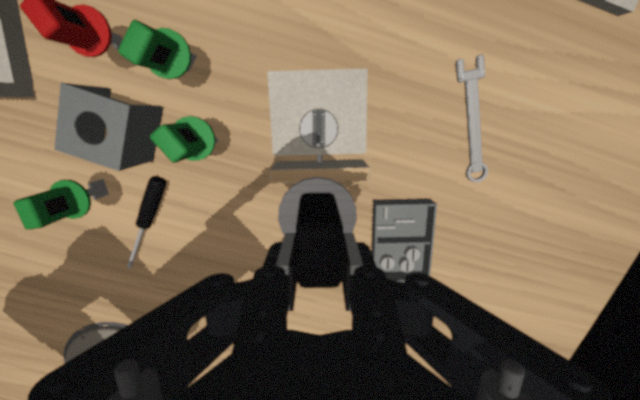

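Driver is held upright, with its guard at (317,212). The cam disc is at (319,127) with its slot nearly vertical in the picture, and the empty stand hole is at (90,127).

```bash
python3 - <<'E'
from h import *
im=get_image("wrist");p=im["pixels"]
f=lambda u,v,z:onz(im,u,v,z).round(4)
c=cv2.resize(p[60:180,255:385],None,fx=6,fy=6,interpolation=cv2.INTER_CUBIC);cv2.imwrite("pics/w4.png",c[:, :])
g=cv2.cvtColor(p,cv2.COLOR_BGR2GRAY)
G=cv2.GaussianBlur(cv2.cvtColor(c,cv2.COLOR_BGR2GRAY),(0,0),3)
print(cv2.HoughCircles(G,cv2.HOUGH_GRADIENT,1.5,300,param1=60,param2=20,minRadius=90,maxRadius=140))
print("cam",f(318.7,127,.028))
m=np.zeros_like(g);m[100:155,60:120]=(g[100:155,60:120]<45)*255
n,l,st,cc=cv2.connectedComponentsWithStats(m);i=1+st[1:,4].argmax();print("hole",st[i],cc[i],f(*cc[i],.08),f(*cc[i],.074))
E
```

```text
None
cam [ 0.553  -0.2461  0.028 ]
hole [ 78 113  27  30 507] [ 91.36094675 127.00591716] [0.4802 0.0227 0.08  ] [0.4786 0.0271 0.074 ]
```

View pics/w4.png

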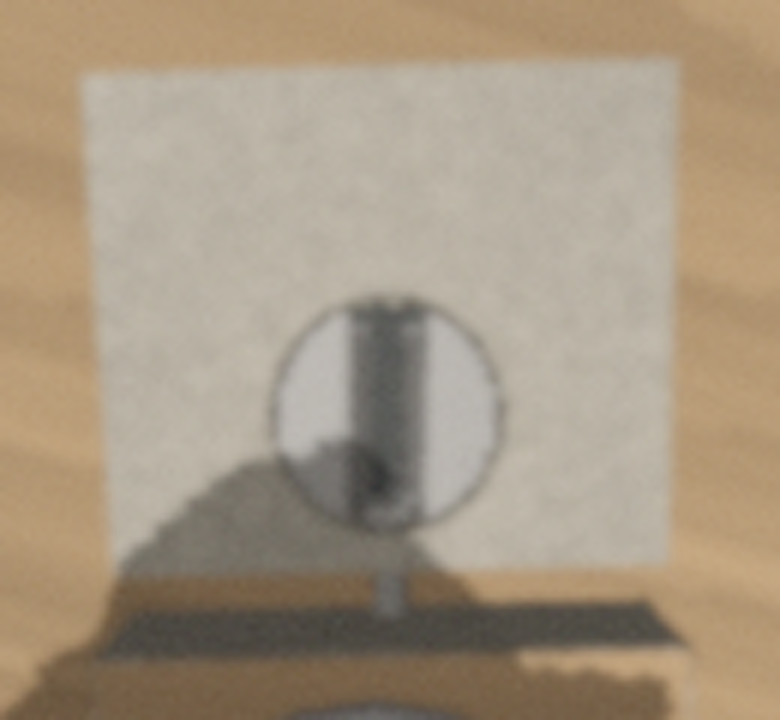

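```bash
python3 go.py 0.5507 -0.2488 0.278 16.6; python3 go.py 0.5507 -0.2488 0.150 16.6
```

```text
t 5.78 pos [ 0.5051 -0.2611  0.2798] yaw 16.02 F [-0.4  0.5 -2.6] M [0.01 0.07 0.03] w 0.265 q6 0.679
shift [0.2361 0.004  0.0083] turn [-0.0021  0.0012 -0.0064] rows 1.1 0.1
t 5.78 pos [ 0.5051 -0.2611  0.2798] yaw 16.02 F [-0.4  0.5 -2.6] M [0.01 0.07 0.03] w 0.265 q6 0.679
shift [0.2374 0.0061 0.6483] turn [-0.0021  0.0012 -0.0064] rows 3.3 0.1
```

Request:
send_rows:
  steps:
    - [[0.12, 0.003, 0], [-0.002, 0.001, -0.006], -1]
    - [[0.237, 0.006, 0], [-0.002, 0.001, -0.006], -1]
    - [[0.237, 0.006, 0.15], [-0.002, 0.001, -0.006], -1]
    - [[0.237, 0.006, 0.3], [-0.002, 0.001, -0.006], -1]
    - [[0.237, 0.006, 0.45], [-0.002, 0.001, -0.006], -1]
    - [[0.237, 0.006, 0.6], [-0.002, 0.001, -0.006], -1]
    - [[0.237, 0.006, 0.64], [-0.002, 0.001, -0.006], -1]
    - [[0.237, 0.006, 0.64], [-0.002, 0.001, -0.006], -1]

```text
time_s: 6.45
tcp_pos: [0.5495, -0.247, 0.1495]
tcp_rot: [-3.105, -0.454, 0.007]
wrist_force: [0.2, -0.2, -2.7]
grip_width: 0.264
```

```bash
python3 go.py 0.5507 -0.2488 0.1185 16.6; python3 - <<'E'
from h import *
a=get_image("wrist")["pixels"];im=get_image("scene");b=im["pixels"]
cv2.imwrite("pics/w5.png",np.vstack([cv2.resize(a[80:300,220:420],(400,440))[:300],cv2.resize(b[130:250,170:330],(400,300),interpolation=2)]))
E
```

```text
t 6.45 pos [ 0.5495 -0.247   0.1495] yaw 16.63 F [ 0.2 -0.2 -2.7] M [ 0.03 -0.03  0.03] w 0.264 q6 0.731
shift [0.0039 0.011  0.155 ] turn [-0.0027  0.0025  0.0003] rows 0.7 0.0
```

View pics/w5.png

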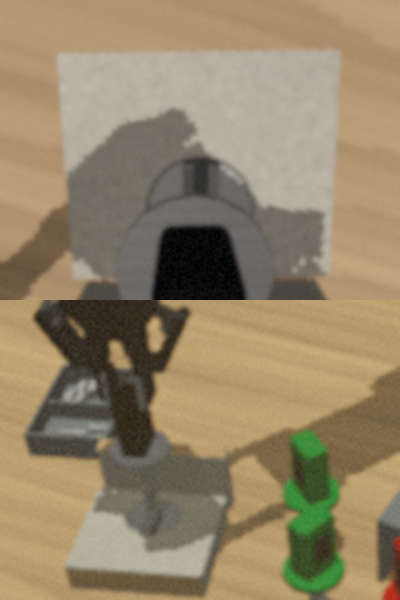

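Blade is above the slot and about 2 mm to the left of it, which agrees with the numbers. Descending with that correction.

Request:
send_rows:
  steps:
    - [[0.005, 0.012, 0.0], [-0.002, 0.002, 0], -1]
    - [[0.005, 0.012, 0.03], [-0.002, 0.002, 0], -1]
    - [[0.005, 0.012, 0.06], [-0.002, 0.002, 0], -1]
    - [[0.005, 0.012, 0.09], [-0.002, 0.002, 0], -1]
    - [[0.005, 0.012, 0.11], [-0.002, 0.002, 0], -1]
    - [[0.005, 0.012, 0.125], [-0.002, 0.002, 0], -1]
    - [[0.005, 0.012, 0.135], [-0.002, 0.002, 0], -1]
    - [[0.005, 0.012, 0.14], [-0.002, 0.002, 0], -1]

```text
time_s: 7.22
tcp_pos: [0.5531, -0.2507, 0.1249]
tcp_rot: [3.105, 0.453, 0.007]
wrist_force: [-0.4, -0.3, -1.7]
grip_width: 0.258
```

```bash
python3 go.py 0.5507 -0.2488 0.1175 16.6
```

```text
t 7.22 pos [ 0.5531 -0.2507  0.1249] yaw 16.6 F [-0.4 -0.3 -1.7] M [-0.02 -0.01 -0.03] w 0.258 q6 0.729
shift [-0.0088 -0.0129  0.0368] turn [ 0.0027 -0.0025 -0.    ] rows 0.2 0.0
```

Request:
send_rows:
  steps:
    - [[-0.006, -0.006, 0.02], [0, 0, 0], -1]
    - [[-0.006, -0.006, 0.03], [0, 0, 0], -1]
    - [[-0.006, -0.006, 0.037], [0, 0, 0], -1]
    - [[-0.006, -0.006, 0.037], [0, 0, 0], -1]

```text
time_s: 7.55
tcp_pos: [0.5514, -0.2498, 0.1171]
tcp_rot: [3.106, 0.453, 0.006]
wrist_force: [1.1, 0.0, -2.6]
grip_width: 0.261
```

```bash
python3 go.py 0.5507 -0.2488 0.1175 16.6;python3 go.py 0.5507 -0.2488 0.1175 -61; python3 - <<'E'
from h import *
im=get_image("scene");b=im["pixels"];a=get_image("top")["pixels"]
cv2.imwrite("pics/w6.png",np.vstack([cv2.resize(b[150:250,170:300],(650,500),interpolation=2)]))
E
python3 go.py 0.5507 -0.2488 0.1175 -61
```

```text
t 7.55 pos [ 0.5514 -0.2498  0.1171] yaw 16.59 F [ 1.1  0.  -2.6] M [ 0.01 -0.03  0.03] w 0.261 q6 0.729
shift [-0.0021 -0.006  -0.0021] turn [ 0.0024 -0.0022 -0.0001] rows 0.0 0.0
t 7.55 pos [ 0.5514 -0.2498  0.1171] yaw 16.59 F [ 1.1  0.  -2.6] M [ 0.01 -0.03  0.03] w 0.261 q6 0.729
shift [-0.0021 -0.006  -0.0021] turn [ 5.000e-04 -3.500e-03  8.622e-01] rows 0.0 10.8
t 7.65 pos [ 0.5517 -0.25    0.1175] yaw 16.6 F [ 0.2 -0.7 -2. ] M [ 0.04  0.04 -0.01] w 0.258 q6 0.729
shift [-0.0031 -0.007   0.    ] turn [ 6.000e-04 -4.000e-03  8.622e-01] rows 0.0 10.8
```

View pics/w6.png

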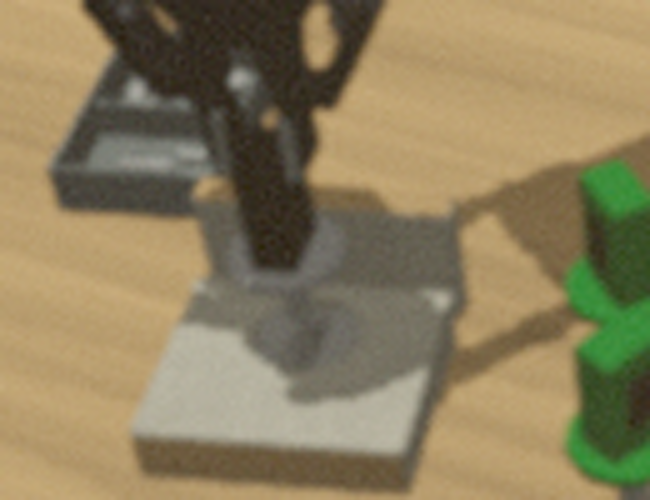

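Blade is in the slot at (300,330 in the crop) with no contact force. Turning clockwise in small increments.

Request:
send_rows:
  steps:
    - [[0, -0.003, 0.005], [0, 0, 0.05], -1]
    - [[0, -0.003, 0.005], [0, 0, 0.1], -1]
    - [[0, -0.003, 0.005], [0, 0, 0.15], -1]
    - [[0, -0.003, 0.005], [0, 0, 0.2], -1]
    - [[0, -0.003, 0.005], [0, 0, 0.25], -1]
    - [[0, -0.003, 0.005], [0, 0, 0.3], -1]
    - [[0, -0.003, 0.005], [0, 0, 0.3], -1]

```text
time_s: 8.23
tcp_pos: [0.5513, -0.2494, 0.1166]
tcp_rot: [3.126, -0.288, 0.008]
wrist_force: [-0.3, -0.2, -2.0]
grip_width: 0.26
```

```bash
python3 go.py 0.5507 -0.2488 0.1165 -61
```

```text
t 8.23 pos [ 0.5513 -0.2494  0.1166] yaw -10.55 F [-0.3 -0.2 -2. ] M [-0.03  0.2   0.09] w 0.26 q6 1.204
shift [-0.0036 -0.0024  0.0006] turn [-1.000e-04 -3.600e-03  5.606e-01] rows 0.0 7.0
```

Request:
send_rows:
  steps:
    - [[0, 0, 0], [0, 0, 0.05], -1]
    - [[0, 0, 0], [0, 0, 0.1], -1]
    - [[0, 0, 0], [0, 0, 0.15], -1]
    - [[0, 0, 0], [0, 0, 0.2], -1]
    - [[0, 0, 0], [0, 0, 0.25], -1]
    - [[0, 0, 0], [0, 0, 0.3], -1]
    - [[0, 0, 0], [0, 0, 0.35], -1]
    - [[0, 0, 0], [0, 0, 0.35], -1]

```text
time_s: 8.9
tcp_pos: [0.5507, -0.2494, 0.1166]
tcp_rot: [2.931, -1.127, 0.006]
wrist_force: [-3.7, 0.2, -1.1]
grip_width: 0.262
```

```bash
python3 go.py 0.5507 -0.2488 0.1165 -61
```

```text
t 8.9 pos [ 0.5507 -0.2494  0.1166] yaw -42.05 F [-3.7  0.2 -1.1] M [-0.13  0.76  0.06] w 0.262 q6 1.754
shift [-0.002  -0.0023  0.0006] turn [-0.0004 -0.0027  0.2105] rows 0.0 2.6
```

Request:
send_rows:
  steps:
    - [[0, 0, 0], [0, 0, 0.05], -1]
    - [[0, 0, 0], [0, 0, 0.1], -1]
    - [[0, 0, 0], [0, 0, 0.15], -1]
    - [[0, 0, 0], [0, 0, 0.2], -1]
    - [[0, 0, 0], [0, 0, 0.21], -1]
    - [[0, 0, 0], [0, 0, 0.21], -1]
    - [[0, 0, 0], [0, 0, 0.21], -1]

```text
time_s: 9.48
tcp_pos: [0.5502, -0.2493, 0.1166]
tcp_rot: [2.71, -1.587, 0.005]
wrist_force: [-2.7, 1.2, -0.8]
grip_width: 0.265
```

```bash
python3 go.py 0.5507 -0.2488 0.1165 -61; python3 - <<'E'
from h import *
im=get_image("scene");b=im["pixels"]
cv2.imwrite("pics/w7.png",cv2.resize(b[150:250,170:300],(650,500),interpolation=2))
E
```

```text
t 9.48 pos [ 0.5502 -0.2493  0.1166] yaw -60.72 F [-2.7  1.2 -0.8] M [0.08 1.06 0.15] w 0.265 q6 2.08
shift [-0.0009 -0.0032  0.0003] turn [-0.0003 -0.0021  0.0031] rows 0.0 0.0
```

View pics/w7.png

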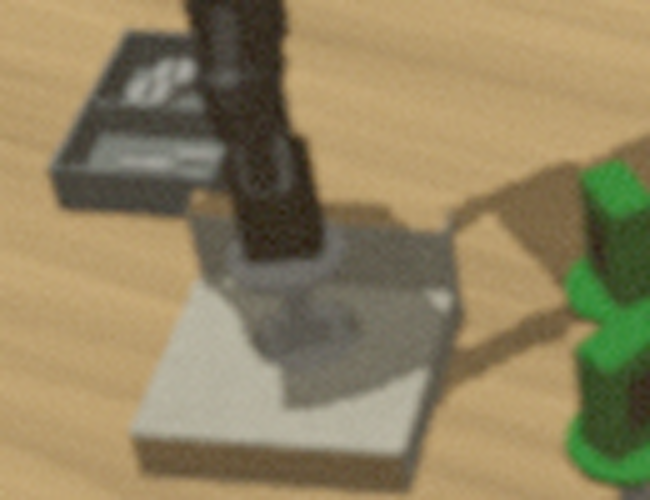

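```bash
cat > pm.py <<'E'
from h import *
im=get_image("scene");b=im["pixels"];a=cv2.imread("pics/scene0.png")
c=np.array([.551,-.249,.0])
n=np.array([.958,.286,0]);t=np.array([-.286,.958,0])
for s in(-65,65):
    p0=c-n*.066+t*s*.001+[0,0,.07];print(s,np.round(proj(im,p0),1),"expected shift",np.subtract(proj(im,p0+n*.012),proj(im,p0)).round(2))
g=lambda q:cv2.cvtColor(q,cv2.COLOR_BGR2GRAY)
for s in(-57,57):
    u,v=np.round(proj(im,c-n*.066+t*s*.001+[0,0,.067])).astype(int)
    T=g(a)[v-6:v+7,u-9:u+10];S=g(b)[v-12:v+13,u-15:u+16];r=cv2.matchTemplate(S,T,cv2.TM_CCOEFF_NORMED);_,m,_,l=cv2.minMaxLoc(r);print("shift",l[0]-6,l[1]-6,round(m,2))
A=[cv2.resize(q[165:225,190:270],(480,360),interpolation=2)[:, :400] for q in(a,b)]
cv2.imwrite("pics/cmp.png",np.hstack(A))
E
python3 pm.py
```

```text
-65 [209.7 183.6] expected shift [-1.47  3.01]
65 [260.5 187.2] expected shift [-1.07  3.08]
shift -1 2 0.08
shift 0 4 0.66
```

View pics/cmp.png

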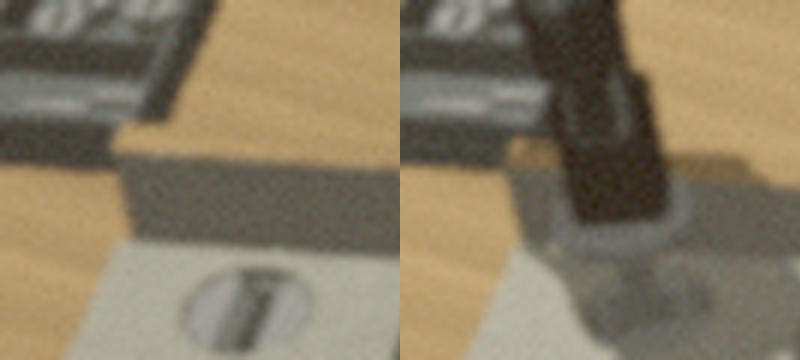

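The panel edge moved about 2.5–3 px where full travel predicts 3.0. I'll turn to about 1.42 rad, check the moment, ease back a little and lift out.

Request:
send_rows:
  steps:
    - [[0, 0, 0], [0, 0, 0.025], -1]
    - [[0, 0, 0], [0, 0, 0.045], -1]
    - [[0, 0, 0], [0, 0, 0.045], -1]
    - [[0, 0, 0], [0, 0, 0.045], -1]

```text
time_s: 9.92
tcp_pos: [0.5502, -0.2492, 0.1166]
tcp_rot: [2.653, -1.681, 0.005]
wrist_force: [-3.6, 0.9, 0.9]
grip_width: 0.259
```

```bash
python3 go.py 0.5507 -0.2488 0.1165 -61
```

```text
t 9.92 pos [ 0.5502 -0.2492  0.1166] yaw -64.71 F [-3.6  0.9  0.9] M [0.17 1.1  0.44] w 0.259 q6 2.149
shift [-0.0007 -0.0032  0.0004] turn [-0.0003 -0.002  -0.0412] rows 0.0 0.5
```

Request:
send_rows:
  steps:
    - [[0, 0, 0], [0, 0, -0.04], -1]
    - [[0, 0, 0], [0, 0, -0.07], -1]
    - [[0, 0, -0.04], [0, 0, -0.07], -1]
    - [[0, 0, -0.1], [0, 0, -0.07], -1]
    - [[0, 0, -0.25], [0, 0, -0.07], -1]
    - [[0, 0, -0.4], [0, 0, -0.07], -1]
    - [[0, 0, -0.6], [0, 0, -0.07], -1]
    - [[0, 0, -0.8], [0, 0, -0.07], -1]

```text
time_s: 10.58
tcp_pos: [0.5502, -0.2485, 0.2787]
tcp_rot: [2.741, -1.534, 0.007]
wrist_force: [1.2, -0.4, -1.3]
grip_width: 0.257
```

```bash
python3 go.py 0.4803 0.020 0.28 -40
```

```text
t 10.58 pos [ 0.5502 -0.2485  0.2787] yaw -58.46 F [ 1.2 -0.4 -1.3] M [-0.07 -0.08 -0.03] w 0.257 q6 2.04
shift [-1.3272 -0.4045 -0.0111] turn [-0.0006 -0.0026 -0.2051] rows 6.7 2.6
```

Request:
send_rows:
  steps:
    - [[-0.15, -0.05, 0], [0, 0, -0.05], -1]
    - [[-0.35, -0.1, 0], [0, 0, -0.12], -1]
    - [[-0.55, -0.17, 0], [0, 0, -0.19], -1]
    - [[-0.75, -0.23, 0], [0, 0, -0.26], -1]
    - [[-0.8, -0.24, 0], [0, 0, -0.33], -1]
    - [[-0.8, -0.24, 0], [0, 0, -0.33], -1]

```text
time_s: 11.08
tcp_pos: [0.5074, -0.0839, 0.2798]
tcp_rot: [3.046, -0.768, 0.012]
wrist_force: [1.1, -0.9, -2.1]
grip_width: 0.261
```

```bash
python3 go.py 0.4803 0.020 0.28 -4.5; sed -i 's/cmp.png/cmp2.png/' pm.py; python3 pm.py
```

```text
t 11.08 pos [ 0.5074 -0.0839  0.2798] yaw -28.31 F [ 1.1 -0.9 -2.1] M [-0.06  0.01 -0.01] w 0.261 q6 1.752
shift [-0.3659 -0.3931 -0.0028] turn [-0.     -0.0047 -0.2646] rows 2.6 3.3
-65 [209.7 183.6] expected shift [-1.47  3.01]
65 [260.5 187.2] expected shift [-1.07  3.08]
shift -1 3 0.85
shift -1 3 0.96
```

View pics/cmp2.png

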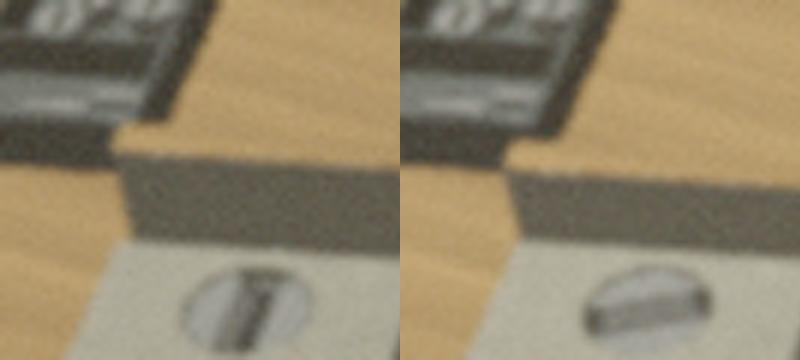

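The panel is tight: it shifted (-1,3) px at both ends, as full travel predicts, and the slot has turned about 70°. Now moving over the stand.

Request:
send_rows:
  steps:
    - [[-0.1, -0.12, 0], [0, 0, -0.07], -1]
    - [[-0.25, -0.27, 0], [0, 0, -0.14], -1]
    - [[-0.366, -0.393, 0], [0, -0.004, -0.2], -1]
    - [[-0.366, -0.393, 0], [0, -0.004, -0.265], -1]
    - [[-0.366, -0.393, 0], [0, -0.004, -0.265], -1]
    - [[-0.366, -0.393, 0], [0, -0.004, -0.265], -1]

```text
time_s: 11.63
tcp_pos: [0.4826, 0.0173, 0.2794]
tcp_rot: [3.137, -0.142, 0.004]
wrist_force: [0.8, -0.3, -2.6]
grip_width: 0.262
```

```bash
python3 go.py 0.4803 0.0195 0.121 -4.5;  python3 - <<'E'
from h import *
im=get_image("wrist");cv2.imwrite("pics/w8.png",cv2.resize(im["pixels"][60:300,200:440],(480,480)));print(proj(im,(.4803,.0195,.08)),proj(im,(.4803,.0195,.244)))
E
```

```text
t 11.63 pos [0.4826 0.0173 0.2794] yaw -5.17 F [ 0.8 -0.3 -2.6] M [-0.    0.02  0.1 ] w 0.262 q6 1.539
shift [-0.0148 -0.0113  0.792 ] turn [ 0.0011 -0.0018 -0.0075] rows 3.8 0.1
(np.float64(316.73044250714184), np.float64(173.1416939419991)) (np.float64(315.37484191963597), np.float64(218.88791707832056))
```

View pics/w8.png

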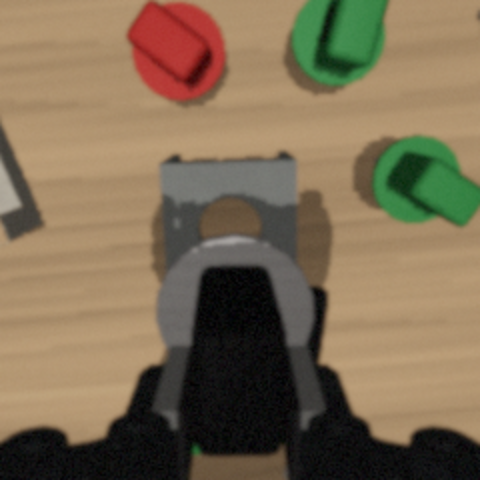

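Driver is still upright, and the hole at about (315,174) matches the predicted (317,173). Descending.

Request:
send_rows:
  steps:
    - [[-0.014, -0.011, 0], [0, -0.002, 0], -1]
    - [[-0.014, -0.011, 0.1], [0, -0.002, 0], -1]
    - [[-0.014, -0.011, 0.25], [0, -0.002, 0], -1]
    - [[-0.014, -0.011, 0.4], [0, -0.002, 0], -1]
    - [[-0.014, -0.011, 0.52], [0, -0.002, 0], -1]
    - [[-0.014, -0.011, 0.62], [0, -0.002, 0], -1]
    - [[-0.014, -0.011, 0.7], [0, -0.002, 0], -1]
    - [[-0.014, -0.011, 0.7], [0, -0.002, 0], -1]

```text
time_s: 12.35
tcp_pos: [0.4785, 0.0183, 0.1361]
tcp_rot: [3.137, -0.149, -0.011]
wrist_force: [0.2, 0.1, -3.5]
grip_width: 0.261
```

```bash
python3 go.py 0.4803 0.0195 0.120 -4.5
```

```text
t 12.35 pos [0.4785 0.0183 0.1361] yaw -5.46 F [ 0.2  0.1 -3.5] M [-0.02  0.06  0.05] w 0.261 q6 1.546
shift [ 0.0092 -0.0068  0.0807] turn [ 0.001   0.0046 -0.0106] rows 0.4 0.1
```

Request:
send_rows:
  steps:
    - [[0.009, -0.006, 0.02], [0.001, 0.004, 0], -1]
    - [[0.009, -0.006, 0.045], [0.001, 0.004, 0], -1]
    - [[0.009, -0.006, 0.065], [0.001, 0.004, 0], -1]
    - [[0.009, -0.006, 0.078], [0.001, 0.004, 0], -1]
    - [[0.009, -0.006, 0.081], [0.001, 0.004, 0], -1]
    - [[0.009, -0.006, 0.081], [0.001, 0.004, 0], -1]

```text
time_s: 12.85
tcp_pos: [0.4804, 0.0193, 0.1202]
tcp_rot: [3.138, -0.15, -0.001]
wrist_force: [-0.9, 0.6, -1.7]
grip_width: 0.256
```

```bash
python3 go.py 0.4803 0.0195 0.119 -4.5
```

```text
t 12.85 pos [0.4804 0.0193 0.1202] yaw -5.46 F [-0.9  0.6 -1.7] M [-0.    0.02  0.04] w 0.256 q6 1.547
shift [-0.0007 -0.0008  0.0058] turn [ 0.      0.0002 -0.0107] rows 0.0 0.1
```

Request:
send_rows:
  steps:
    - [[0, 0, 0.006], [0, 0, 0], -1]
    - [[0, 0, 0.006], [0, 0, 0], -0.3]
    - [[0, 0, 0.006], [0, 0, 0], 0]
    - [[0, 0, 0.006], [0, 0, 0], 0.5]
    - [[0, 0, 0.006], [0, 0, 0], 1]
    - [[0, 0, 0.006], [0, 0, 0], 1]
    - [[0, 0, 0.006], [0, 0, 0], 1]
    - [[0, 0, 0.006], [0, 0, 0], 1]

```text
time_s: 13.52
tcp_pos: [0.4804, 0.0193, 0.119]
tcp_rot: [3.138, -0.15, -0.0]
wrist_force: [0.4, 0.1, 0.2]
grip_width: 0.998
```

Request:
send_rows:
  steps:
    - [[0, 0, -0.05], [0, 0, 0], 1]
    - [[0, 0, -0.2], [0, 0, 0], 1]
    - [[0, 0, -0.4], [0, 0, 0], 1]
    - [[0, 0, -0.6], [0, 0, 0], 1]
    - [[0, 0, -0.8], [0, 0, 0], 1]
    - [[0, 0, -0.8], [0, 0, 0], 1]
    - [[0, 0, -0.8], [0, 0, 0], 1]

```text
time_s: 14.1
tcp_pos: [0.4815, 0.0192, 0.2812]
tcp_rot: [3.138, -0.15, 0.008]
wrist_force: [0.3, 0.2, -0.4]
grip_width: 0.999
```

```bash
python3 go.py 0.4803 0.0195 0.119 -4.5;  python3 pm.py; python3 - <<'E'
from h import *
im=get_image("wrist");b=get_image("scene")["pixels"];cv2.imwrite("pics/w9.png",np.hstack([cv2.resize(im["pixels"][100:240,240:400],(400,350),interpolation=2),cv2.resize(b[160:260,290:404],(400,350),interpolation=2)]));print(proj(im,(.4803,.0195,.086)),proj(im,(.4803,.0195,.146)))
E
```

```text
t 14.1 pos [0.4815 0.0192 0.2812] yaw -5.46 F [ 0.3  0.2 -0.4] M [-0.01  0.05 -0.03] w 0.999 q6 1.547
shift [-1.040e-02 -8.000e-04  8.107e-01] turn [ 0.0001 -0.0032 -0.0107] rows 3.9 0.1
-65 [209.7 183.6] expected shift [-1.47  3.01]
65 [260.5 187.2] expected shift [-1.07  3.08]
shift -1 3 0.85
shift -1 3 0.97
(np.float64(318.4491944268568), np.float64(171.94378811687264)) (np.float64(318.34338246419674), np.float64(183.3531388910653))
```

```bash
python3 - <<'E'
from h import *
im=get_image("wrist");p=im["pixels"];g=p.max(2)
m=np.zeros_like(g);m[140:212,290:348]=(g[140:212,290:348]<38)*255
n,l,st,c=cv2.connectedComponentsWithStats(m);i=1+st[1:,4].argmax();print(st[i],c[i],cv2.minAreaRect(np.argwhere(l==i)[:,::-1].astype(np.float32)))
print(proj(im,(.4803,.0195,.116)),im["pixels"].shape);spots(im,"driver_grip");spots(im,"holder_mouth")
im=get_image("scene");spots(im,"driver_grip");print(proj(im,(.4803,.0195,.116)))
E
```

```text
[307 158  22  41 826] [317.43825666 178.46246973] ((317.5, 178.0), (40.0, 21.0), 90.0)
(np.float64(318.41053006249444), np.float64(176.2084131575882)) (400, 640, 3)
driver_grip 0.75 [301.4 256.8  38.   58.8]
driver_grip 0.72 [287.   81.   52.3  48.9]
driver_grip 0.63 [319.  173.6  42.1  52.1]
driver_grip 0.59 [370.6  72.9  51.5  52.8]
driver_grip 0.57 [417.7 147.6  56.4  48.7]
holder_mouth 0.59 [317.6 169.   72.   73.9]
driver_grip 0.87 [344.6 204.4  23.3  32.5]
driver_grip 0.87 [295.2 235.6  24.4  53.3]
driver_grip 0.8 [369.9 190.8  24.9  46.1]
driver_grip 0.69 [334.4 248.   21.6  43.7]
driver_grip 0.64 [295.4 199.2  22.2  28.4]
(np.float64(343.84069969311446), np.float64(199.0629914374493))
```

```bash
python3 -c "
from cell import robot
print(robot.finish_job())"
```

```text
the job is handed in; nothing more can be done
None
```

The job is done and handed in, at about 14 s of the 61 s allowed. I took the black broad-bladed driver from its stand and put its blade in the open joint's cam slot. I turned it clockwise about 1.42 rad, until the moment rose to 0.44 N m at the stop. Then I stood it back in its stand and moved the gripper about 16 cm clear.

**Panel:** in the scene camera, both ends of the panel had shifted by (-1, 3) px. Full 12 mm travel predicts about (-1.3, 3.0), and the camera's 1 px steps are worth about 4 mm. The cam slot also showed roughly the full turn.

**Driver:** the handle showed in the same place as at the start in the scene camera, within about 1 px. In the wrist view it was the same size and about 2 px from where I predicted, so it is upright and centred.

**What I could not check or exceeded:**
- The last close-up of the stand could not be viewed because I had used all 12 pictures. That final check rests on measured numbers only.
- The turn went slightly past the suggested 1.4 rad, with wrist forces of only a few newtons. I backed off before lifting out.

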